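Seat the biscuit carton in the labelling jig and flip the hold-down lever

ROBOT

A 7-joint arm with a two-finger parallel gripper is mounted at the origin on the work surface. World frame = base frame: x ahead of the robot, y to its left, z up, the work surface at z = 0. Lengths are in m, angles in rad, forces in N, time in s.
With the tool pointing down it reaches from about 0.4 to 0.875 m from the base axis. Payload 19.3 kg.
Tool frame: the origin (TCP) lies at the very end of the fingers, on their centre line; the grasp point (between the pads) lies 19 mm behind it (bot.pinch_z is the distance from the TCP to the grasp point, in m); y points along the fingers, x is the direction in which the jaws open and shut, and the axes are right-handed (so a half turn about y gives the same grasp; the last joint's range is limited). The gripper opens to 85 mm and grips with 20 to 120 N. Pads are 22 mm wide; open, the fingers measure 114 mm over their backs; the gripper's body (76 mm by 85 mm) begins 54 mm behind the grasp point. The pads swing forward as they close: fully open they stand 13 mm farther back than shut.
Start: joints at [1.037, 0.521, -0.036, 1.599, 0.021, 1.021, -0.113], TCP at [0.28, -0.559, 0.231] pointing down, gripper open.
Joint ranges: [-2.91, 2.91], [-0.3, 2.13], [-1.5, 1.42], [0.17, 2.43], [-1.26, 4.41], [0.16, 1.93], [-2.52, 2.52]. Speed limits (rad/s): [1.89, 1.89, 2.39, 2.39, 3.01, 3.01, 3.01].

INTERFACE

Orientations are given as [roll, pitch, yaw] about the fixed x, y, z axes, in that order (R = Rz(yaw) Ry(pitch) Rx(roll)).
In Python, from workcell import bot gives the robot as it stands. The module is installed in compiled form; this text tells all that it offers.
- The arm moves only by the tool arm_command, never from a script. Its argument "moves" is a list of rows, each an object of numbers: "rx", "ry", "rz": the turn, a rotation vector about the tool's x, y, z in rad; "x", "y", "z": the shift along the tool's x, y, z in cm; "gripper": the opening, from -1 (shut) to 1 (fully open). In form: [{"rx": .., "ry": .., "rz": .., "x": .., "y": .., "z": .., "gripper": ..}, ...]. A call has 1 to 5 rows; each row is the pose to reach, as a shift and turn from the pose commanded when the call began, along the tool's axes at that moment; what a row does not reach only later rows make up. A row lasts 1/12 s, in which the tool goes at most 41.7 mm and 7.16 degrees, less where a joint would pass 70% of its speed; a pose out of reach is approached as far as the arm can. A call with a gripper value outside its range is refused whole. The fingers move at their own pace and stop on an object; "squeeze" is the grip in N (left out, the last holds). Time passes only in rows, so rows that repeat a pose let the fingers close. It gives the time, the measured TCP pose, the force and the opening at its end, in the units of the state.
- bot.observe(): the state, without advancing time (a new reading comes with each control period).
- bot.grab_frame(name): name is "scene" or "side" or "wrist"; returns (picture, depth): 420x560x3 uint8, red, green, blue; 420x560 float32, m along the optical axis (not along the pixel's ray), 0 where there is no reading.
- bot.camera_model(name): a dict with "vfov" (degrees; the focal length in pixels is half the picture's height over the tangent of half this angle, whatever the lens; pixels are square), "cx", "cy" (the principal point, pixels), "extrinsics" (4x4, takes a point from camera to world coordinates); the wrist camera has in their place "mount" (4x4, takes a point from camera to tool coordinates, whose origin is the TCP and whose axes are the tool frame's). Camera axes: x right, y down, z forward; pixel columns grow to the right and rows downward; lengths in m; the calibration is good to about 2 mm. A picture is of the moment at which its call begins: read the wrist's pose just before it. camera_model takes no time and is no camera call.
- bot.job_done(): hands the job in, once; it reports no verdict.
Trained networks look in the newest picture that a camera, given by its name, has taken for a name from the list of things; names that differ only in an ending like _2 or _b are one class to them, and where a whole thing is asked for, a point or a joint stands for the part that bears it (a point fixed in the world has none). Each returns a list of dicts, best first, with "p" (0 to 1); they miss things now and then, are a little off and sometimes report something else, mostly with a low value. They report only what shows in the picture. A call takes as long as a camera call.
- bot.spot_in(name, camera): "box" ([left, top, right, bottom] in pixels, round what is visible of it).
- bot.masks_of(name, camera): "mask" (420x560 bool, what is visible of it) and "box" ([left, top, right, bottom] in pixels, round what is visible of it).
The state is a dict: "clock": time; "qpos": joint angles; "qd": joint speeds; "joint_efforts": joint torques, N m; "position": TCP position; "tool_rot": TCP orientation; "force": force on the tool from outside, world axes, zero at the start; "moment": the same for the moment, N m; "grip_width": finger opening in m.
Only numpy, scipy, OpenCV 4.12 (cv2) and the standard library are available. Lean on these libraries where they do the work, as an engineer would, in place of code of your own. Each camera call takes 0.05 s, during which the arm holds its last target.

TASK

Set the biscuit carton in the jig ready for its label: push it along the lane with the fingertips until it is flush against the end stop, then flip the hold-down lever over past its centre so that it snaps down onto the carton and holds it there. Push the carton, never lift or tip it, and leave everything else on the counter where it is.

Things in the scene. Friction and masses are not known exactly. Their poses are not given: they have to be found in the camera images.
- jig: Fixed labelling jig: plywood board 175 x 350 mm, 12 mm thick, with a straight lane. Origin at table height under the lane's centre line; +y runs along the lane to the end stop, +x across it, away from the lever's pivot. Lane floor at z = 12 mm. Two aluminium guides, inner faces at x = -34 and +34 mm, tops at z = 27 mm, run from y = -170 mm to the stop
- stop_face (a point): middle of the end stop's face, 22 mm above the lane floor; at y = 115 mm, z = 34 mm in the jig's frame. The stop is a fixed aluminium block across the lane, 84 mm wide, 16 mm thick, top 57 mm above the table
- carton_center (a point): centre of the loose biscuit carton: cardboard with a paper band, 62 mm across the lane, 110 mm along it, 55 mm high, 0.2 to 0.42 kg. It stands in the lane (6 mm wider than it), at the start 60 to 120 mm short of the stop. Flush with the stop, its centre is at y = 60 mm in the jig's frame, 39.5 mm above the table
- clamp (a joint): angle of the hold-down lever (rad). 0 = open, the bar up and leaning 0.35 outwards (to the jig's -x); 0.35 = upright. A spring holds it open up to about 0.65; past that it snaps over to +x by itself and comes down, damped, within about a second to 1.92: level across the lane, its foot on the seated carton's top (1.97 with nothing under the foot)
- lever_pivot (a point): on the lever's axis, which is parallel to the jig's y; at x = -62, y = 60, z = 80 mm in the jig's frame, between two dark steel cheeks that take up x = -74 to -50, y = 43 to 77 mm and reach z = 94 mm
- clamp_knob (a point): centre of the black ball knob, 28 mm wide, on the end of the hold-down lever, 120 mm from its axis. The lever is a steel bar 12 mm thick with a rubber foot, 22 mm wide, half-way along. Open, the knob is 193 mm above the table, highest (200 mm) when upright. Pushing it over takes about 2 to 4 N
- roll: loose round bread roll, 76 mm wide, 44 mm high, on the table. Origin at the centre of its underside. Leave it alone
- bun: loose smaller paler bun, 65 mm wide, 37 mm high, on the table. Origin at the centre of its underside. Leave it alone
- jar: loose amber glass jar with a steel cap, 60 mm wide, 85 mm high, on the table. Origin at the centre of its underside. Leave it alone
- cup: loose white cup, 68 mm wide, 75 mm high, on the table. Origin at the centre of its underside. Leave it alone
- tin: loose square steel tin with a lid, 60 x 60 x 70 mm high, on the table. Origin at the centre of its underside. Leave it alone
- tape: loose roll of paper tape lying flat on the jig's board beside the open end of the lane, 52 mm wide, 18 mm high. Origin at the centre of its underside. Leave it alone

How it is judged:
By the outcome, as a careful person would: the job done as asked, in the order asked, and still so for the second after the job is handed in, with the robot touching nothing.
It also fails if it takes over 48 s, if anything falls off the work surface, if the arm or the gripper's body presses on something with over 40 N, if the wrist force passes 120 N, or if a joint passes its speed limit or range.

## Working session

There is one attempt and no reset: what is moved stays moved. The work goes in short steps, Python scripts to look and compute and a tool call to move; the robot and the scene stay as the last step left them, time stands still between calls to the robot, and variables do not carry over. Pictures are saved under pics/ and viewed, and the job is handed in when it is done.

Besides the shell and the picture viewer there is one more tool, called after "Emit:" as name([rows], argument=value, ...), one row to a line, values as JSON. arm_command: Moves the arm, as the interface text tells. Its arguments: {"type":"object","properties":{"moves":{"type":"array"},"squeeze":{"type":"number"}},"required":["moves"]}

```bash
mkdir -p pics
cat > h.py <<'E'
import numpy as np, cv2
from workcell import bot
from scipy.spatial.transform import Rotation as R
def K(n):
    m=bot.camera_model(n); return 210/np.tan(np.radians(m['vfov'])/2), m['cx'], m['cy'], m
def ext(n,obs=None):
    m=bot.camera_model(n)
    if n!='wrist': return np.array(m['extrinsics'])
    T=np.eye(4); T[:3,:3]=R.from_euler('xyz',obs['tool_rot']).as_matrix(); T[:3,3]=obs['position']
    return T@np.array(m['mount'])
def cloud(n,d,obs=None):
    f,cx,cy,_=K(n); v,u=np.mgrid[0:420,0:560]
    P=np.stack([(u-cx)/f*d,(v-cy)/f*d,d],-1); T=ext(n,obs)
    W=P@T[:3,:3].T+T[:3,3]; W[d<=0]=np.nan; return W
def proj(n,p,obs=None):
    f,cx,cy,_=K(n); T=np.linalg.inv(ext(n,obs)); q=np.atleast_2d(p)@T[:3,:3].T+T[:3,3]
    return np.stack([q[:,0]/q[:,2]*f+cx,q[:,1]/q[:,2]*f+cy],-1)
def save(n,im): cv2.imwrite('pics/'+n+'.png',cv2.cvtColor(im,cv2.COLOR_RGB2BGR))
E
python3 - <<'E'
from h import *
np.set_printoptions(precision=3,suppress=True)
o=bot.observe(); print({k:np.round(v,3) for k,v in o.items()})
for c in ['scene','side','wrist']:
    im,d=bot.grab_frame(c); save(c+'0',im); np.save(c+'0.npy',d); 
    print(c,bot.camera_model(c))
for c in ['scene','side']:
  for n in ['clamp_knob','carton_center','jig','tape']:
    print(c,n,[(np.round(r['box']),round(r['p'],2)) for r in bot.spot_in(n,c)[:2]])
E
```

```text
{'clock': np.float64(0.0), 'qpos': array([ 1.037,  0.522, -0.036,  1.6  ,  0.021,  1.021, -0.113]), 'qd': array([ 0.   , -0.001,  0.   , -0.001,  0.   , -0.   , -0.   ]), 'joint_efforts': array([  0.   , -92.711,   1.98 , -36.993,   0.018,   0.008,  -0.   ]), 'position': array([ 0.279, -0.559,  0.231]), 'tool_rot': array([-1.571,  0.001, -1.107]), 'force': array([ 0.615,  0.215, -0.164]), 'moment': array([-0.017, -0.026,  0.029]), 'grip_width': np.float64(0.086)}
scene {'vfov': 50.11127156174982, 'cx': 281.1908874097636, 'cy': 214.02024531487692, 'extrinsics': array([[ 0.749,  0.55 , -0.369,  0.906],
       [ 0.662, -0.611,  0.434, -0.378],
       [ 0.014, -0.57 , -0.822,  0.862],
       [ 0.   ,  0.   ,  0.   ,  1.   ]])}
side {'vfov': 54.21296524422647, 'cx': 275.47830444589437, 'cy': 209.2882337156633, 'extrinsics': array([[-0.883, -0.356,  0.308,  0.347],
       [-0.47 ,  0.676, -0.567,  0.475],
       [-0.006, -0.645, -0.764,  0.723],
       [ 0.   ,  0.   ,  0.   ,  1.   ]])}
wrist {'vfov': 59.51745244108449, 'cx': 276.81106023860184, 'cy': 207.08959530698903, 'mount': array([[ 1.   ,  0.   ,  0.   , -0.   ],
       [ 0.   , -0.279,  0.96 , -0.143],
       [ 0.   , -0.96 , -0.279,  0.072],
       [ 0.   ,  0.   ,  0.   ,  1.   ]])}
scene clamp_knob [(array([136., 263., 180., 307.]), 0.6), (array([218., 180., 256., 233.]), 0.56)]
scene carton_center [(array([232., 240., 286., 303.]), 0.98)]
scene jig [(array([160., 180., 320., 382.]), 0.77)]
scene tape [(array([182., 296., 214., 329.]), 0.59)]
side clamp_knob [(array([314., 171., 351., 213.]), 0.73)]
side carton_center [(array([276., 174., 314., 226.]), 0.56)]
side jig [(array([247., 148., 351., 276.]), 0.67)]
side tape [(array([327., 163., 347., 180.]), 0.66)]
```

View pics/scene0.png

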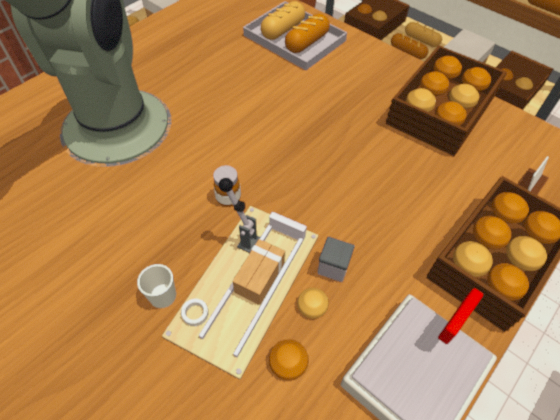

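View pics/side0.png

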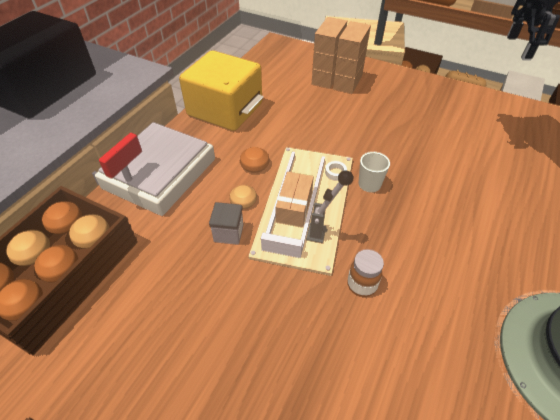

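View pics/wrist0.png

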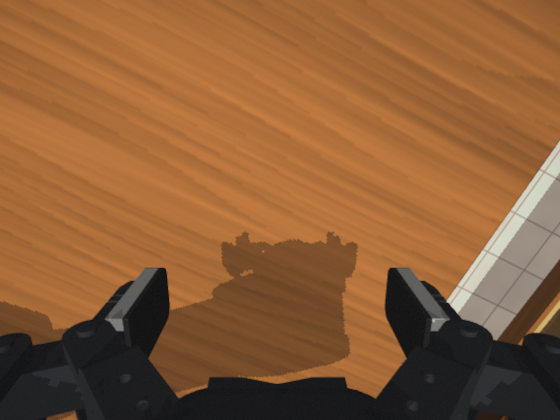

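The scene view shows the jig in the middle: stop at about (288,226), carton (260,270), lever foot (240,207), knob (227,184) in front of the jar. The roll, bun and tin are on the right, the cup and tape on the left. The wrist view shows only the table.

Run:
```python
from h import *
np.set_printoptions(precision=4,suppress=True)
allp={}
for c in ['scene','side']:
    im=cv2.cvtColor(cv2.imread(f'pics/{c}0.png'),cv2.COLOR_BGR2RGB).astype(int); d=np.load(c+'0.npy'); W=cloud(c,d)
    hsv=cv2.cvtColor(im.astype(np.uint8),cv2.COLOR_RGB2HSV)
    for n in ['jig','carton_center','clamp','tape','jar','cup','tin','roll','bun']:
        r=bot.masks_of(n,c)
        if not r: print(c,n,'none'); continue
        m=r[0]['mask']; P=W[m]; P=P[np.isfinite(P[:,0])]
        print(c,n,round(r[0]['p'],2),m.sum(),'med',np.median(P,0),'z95',np.percentile(P[:,2],[5,50,95]))
        if n=='carton_center':
            T=P[abs(P[:,2]-.067)<.006]; rc=cv2.minAreaRect((T[:,:2]*1000).astype(np.float32)); print('  carton top',len(T),T.mean(0),rc)
        if n=='jig':
            T=P[(abs(P[:,2]-.012)<.005)]; rc=cv2.minAreaRect((T[:,:2]*1000).astype(np.float32)); print('  board',len(T),rc)
            for i,p in enumerate(cv2.boxPoints(rc)): print(p)
    # table check
    print('table z', np.nanmedian(W[300:330,60:120,2]) if c=='scene' else np.nanmedian(W[320:350,180:260,2]))
```

```text
scene jig 0.88 11306 med [ 0.5956 -0.1469  0.0132] z95 [0.01   0.0132 0.0844]
  board 8511 ((583.7158203125, -107.97929382324219), (175.6302032470703, 350.50225830078125), 14.473954200744629)
[454.8856  39.7611]
[ 542.4901 -299.6167]
[ 712.546  -255.7197]
[624.9415  83.6581]
scene carton_center 0.72 2009 med [ 0.6073 -0.0917  0.067 ] z95 [0.0287 0.067  0.0696]
  carton top 1547 [ 0.6018 -0.0846  0.0675] ((599.9085693359375, -81.59860229492188), (62.35145568847656, 110.39964294433594), 14.497401237487793)
scene clamp none
scene tape 0.69 1246 med [ 0.4627 -0.24    0.0478] z95 [0.0055 0.0478 0.0762]
scene jar 0.95 601 med [0.4012 0.0245 0.0698] z95 [0.0132 0.0698 0.0876]
scene cup 0.68 1271 med [ 0.4632 -0.2398  0.0476] z95 [0.0052 0.0476 0.0761]
scene tin 0.97 1122 med [0.7013 0.0304 0.0695] z95 [0.0145 0.0695 0.0725]
scene roll 0.7 1315 med [ 0.7606 -0.1766  0.0358] z95 [0.0189 0.0358 0.0436]
scene bun 0.67 707 med [ 0.722  -0.0586  0.0315] z95 [0.019  0.0315 0.0374]
table z 0.0006752590718227536
side jig 0.64 7458 med [ 0.5581 -0.0299  0.0127] z95 [0.0094 0.0127 0.1255]
  board 4908
[... 218 characters left out ...]
 med [ 0.5934 -0.0549  0.0662] z95 [0.0214 0.0662 0.0686]
  carton top 1100 [ 0.5976 -0.0731  0.0668] ((599.5468139648438, -77.63655853271484), (62.30376434326172, 111.57386016845703), 14.240466117858887)
side clamp 0.69 486 med [ 0.4971 -0.0331  0.16  ] z95 [0.0883 0.16   0.2056]
side tape 0.53 215 med [ 0.5643 -0.225   0.0265] z95 [0.0154 0.0265 0.0314]
side jar 0.94 1309 med [0.3923 0.0491 0.0711] z95 [0.0139 0.0711 0.0862]
side cup 0.71 937 med [ 0.4743 -0.2209  0.0513] z95 [0.0108 0.0513 0.0746]
side tin 0.96 1134 med [0.6892 0.0648 0.0681] z95 [0.0142 0.0681 0.0714]
side roll 0.72 7306 med [ 0.5569 -0.029   0.0127] z95 [0.0097 0.0127 0.1348]
side bun none
table z 0.00011043965518697796
```

Run:
```python
from h import *
np.set_printoptions(precision=4,suppress=True)
a=np.radians(14.4); ex=np.array([np.cos(a),np.sin(a)]); ey=np.array([-np.sin(a),np.cos(a)])
c0=np.array([.5997,-.0796])
for c in ['scene','side']:
    d=np.load(c+'0.npy'); W=cloud(c,d).reshape(-1,3); W=W[np.isfinite(W[:,0])]
    q=np.c_[(W[:,:2]-c0)@ex,(W[:,:2]-c0)@ey,W[:,2]]
    S=q[(abs(q[:,2]-.057)<.003)&(abs(q[:,0])<.06)&(q[:,1]>.08)&(q[:,1]<.25)]
    print(c,'stop',len(S),np.percentile(S,[3,50,97],axis=0))
    for s in(1,-1):
        G=q[(abs(q[:,2]-.027)<.003)&(abs(q[:,0]-s*.037)<.012)&(abs(q[:,1])<.2)]
        print(' guide',len(G),np.percentile(G,[3,50,97],axis=0) if len(G) else '')
    Kn=q[(q[:,2]>.165)&(abs(q[:,0])<.2)&(abs(q[:,1])<.25)]
    if len(Kn):
        r=np.linalg.lstsq(np.c_[2*Kn,np.ones(len(Kn))],(Kn**2).sum(1),rcond=None)[0]
        print(' knob',len(Kn),Kn.min(0),Kn.max(0),'sphere',r[:3],np.sqrt(r[3]+r[:3]@r[:3]))
    L=q[(q[:,2]>.1)&(q[:,2]<.165)&(abs(q[:,0])<.2)&(abs(q[:,1])<.25)]; print(' bar',len(L),np.median(L,0))
    C=q[(q[:,2]>.075)&(q[:,2]<.095)&(q[:,0]>-.1)&(q[:,0]<-.035)&(abs(q[:,1])<.2)]; print(' cheeks',C.min(0),C.max(0))
```

```text
scene stop 245 [[-0.0385  0.1161  0.0545]
 [ 0.0021  0.1236  0.0575]
 [ 0.0395  0.1316  0.0595]]
 guide 575 [[ 0.0299 -0.1614  0.0244]
 [ 0.0376 -0.0409  0.0275]
 [ 0.0419  0.1134  0.0296]]
 guide 319 [[-0.0422 -0.1645  0.0245]
 [-0.0376 -0.0909  0.0273]
 [-0.0334  0.1164  0.0295]]
 knob 215 [-0.1156  0.0473  0.1651] [-0.0857  0.0732  0.2099] sphere [-0.1037  0.0641  0.1867] 0.019227586886626707
 bar 211 [-0.0744  0.0581  0.1435]
 cheeks [-0.0736  0.0381  0.0751] [-0.05    0.0841  0.0949]
side stop 298 [[-0.0417  0.1159  0.0545]
 [-0.0008  0.1287  0.0568]
 [ 0.0401  0.1362  0.0591]]
 guide 229 [[ 0.0332 -0.1561  0.0246]
 [ 0.0391  0.0257  0.0267]
 [ 0.0426  0.1346  0.0293]]
 guide 334 [[-0.0412 -0.1529  0.0245]
 [-0.0373 -0.0024  0.0268]
 [-0.0305  0.1343  0.0293]]
 knob 230 [-0.1161  0.0553  0.1654] [-0.0869  0.0796  0.2075] sphere [-0.1012  0.0617  0.1873] 0.018671262129667843
 bar 210 [-0.0768  0.0695  0.1431]
 cheeks [-0.0732  0.0485  0.0752] [-0.0493  0.0892  0.0948]
```

```bash
cat >> h.py <<'E'
a=np.radians(14.4); O=np.array([.5997,-.0796]); ex=np.array([np.cos(a),np.sin(a)]); ey=np.array([-np.sin(a),np.cos(a)])
def go(xj,yj,z,yaw=14.4):
    o=bot.observe(); Rc=R.from_euler('xyz',o['tool_rot']); Rt=R.from_euler('xyz',[-np.pi/2,0,np.radians(yaw)])
    p=np.r_[O+xj*ex+yj*ey,z]
    q=o['position'][:2]-O
    print('t',round(o['clock'],2),'jig now',np.round([q@ex,q@ey,o['position'][2]],4),'F',np.round(o['force'],1),'w',round(o['grip_width'],3))
    print('shift cm',np.round(Rc.inv().apply(p-o['position'])*100,2),'turn',np.round((Rc.inv()*Rt).as_rotvec(),3))
E
python3 -c "
from h import *
go(0,-.09,.2)"
```

```text
t 1.45 jig now [-0.4293 -0.3847  0.2313] F [-0.2 -0.1  0.6] w 0.085
shift cm [-19.75   3.13  48.18] turn [-0.    -1.358 -0.   ]
```

Emit:
arm_command([
  {"x":-19.75,"y":2,"z":48.2,"ry":-1.358,"gripper":-1},
  {"x":-19.75,"y":2,"z":48.2,"ry":-1.358,"gripper":-1},
  {"x":-19.75,"y":2,"z":48.2,"ry":-1.358,"gripper":-1},
  {"x":-19.75,"y":2,"z":48.2,"ry":-1.358,"gripper":-1},
  {"x":-19.75,"y":2,"z":48.2,"ry":-1.358,"gripper":-1},
])

```text
invalid input at $.moves[0]: expected keys rx, ry, rz, x, y, z, gripper
```

```bash
python3 -c "
from h import *
go(0,-.09,.2)"
```

```text
t 1.45 jig now [-0.4293 -0.3847  0.2313] F [-0.2 -0.1  0.6] w 0.085
shift cm [-19.75   3.13  48.18] turn [-0.    -1.358 -0.   ]
```

Emit:
arm_command([
  {"rx":0,"ry":-1.358,"rz":0,"x":-19.75,"y":2,"z":48.2,"gripper":-1},
  {"rx":0,"ry":-1.358,"rz":0,"x":-19.75,"y":2,"z":48.2,"gripper":-1},
  {"rx":0,"ry":-1.358,"rz":0,"x":-19.75,"y":2,"z":48.2,"gripper":-1},
  {"rx":0,"ry":-1.358,"rz":0,"x":-19.75,"y":2,"z":48.2,"gripper":-1},
  {"rx":0,"ry":-1.358,"rz":0,"x":-19.75,"y":2,"z":48.2,"gripper":-1},
])

```text
clock: 1.87
position: [0.4175, -0.4006, 0.2235]
tool_rot: [-1.571, -0.0, -0.476]
force: [0.5, -0.6, -0.4]
grip_width: 0.0254
```

```bash
python3 -c "
from h import *
go(0,-.09,.2)"
```

```text
t 1.87 jig now [-0.2563 -0.2656  0.2235] F [ 0.5 -0.6 -0.4] w 0.025
shift cm [ 7.46  2.35 30.16] turn [ 0.    -0.727  0.   ]
```

Emit:
arm_command([
  {"rx":0,"ry":-0.727,"rz":0,"x":7.5,"y":2,"z":30.2,"gripper":-1},
  {"rx":0,"ry":-0.727,"rz":0,"x":7.5,"y":2,"z":30.2,"gripper":-1},
  {"rx":0,"ry":-0.727,"rz":0,"x":7.5,"y":2,"z":30.2,"gripper":-1},
  {"rx":0,"ry":-0.727,"rz":0,"x":7.5,"y":2,"z":30.2,"gripper":-1},
  {"rx":0,"ry":-0.727,"rz":0,"x":7.5,"y":2,"z":30.2,"gripper":-1},
])

```text
clock: 2.28
position: [0.5556, -0.245, 0.2101]
tool_rot: [-1.571, -0.0, 0.149]
force: [0.7, -1.4, -0.7]
grip_width: -0.0001
```

```bash
python3 -c "
from h import *
go(0,-.09,.15)"
```

```text
t 2.28 jig now [-0.0839 -0.1493  0.2101] F [ 0.7 -1.4 -0.7] w -0.0
shift cm [7.73 6.01 6.76] turn [ 0.    -0.103  0.   ]
```

Emit:
arm_command([
  {"rx":0,"ry":-0.103,"rz":0,"x":7.7,"y":4,"z":6.8,"gripper":-1},
  {"rx":0,"ry":-0.103,"rz":0,"x":7.7,"y":6,"z":6.8,"gripper":-1},
  {"rx":0,"ry":-0.103,"rz":0,"x":7.7,"y":9,"z":6.8,"gripper":-1},
  {"rx":0,"ry":-0.103,"rz":0,"x":7.7,"y":11,"z":6.8,"gripper":-1},
  {"rx":0,"ry":-0.103,"rz":0,"x":7.7,"y":11,"z":6.8,"gripper":-1},
])

```text
clock: 2.7
position: [0.6191, -0.1649, 0.0936]
tool_rot: [-1.566, 0.007, 0.25]
force: [-0.6, 0.1, -1.3]
grip_width: 0.0
```

Run:
```python
from h import *
go(0,-.09,.035)
for c in ['scene','side']:
    im,d=bot.grab_frame(c); save(c+'1',im[120:400,100:400] if c=='scene' else im[100:300,200:450])
```

```text
t 2.7 jig now [-0.0024 -0.0875  0.0936] F [-0.6  0.1 -1.3] w 0.0
shift cm [ 0.28  5.86 -0.28] turn [-0.005 -0.002 -0.007]
```

View pics/scene1.png

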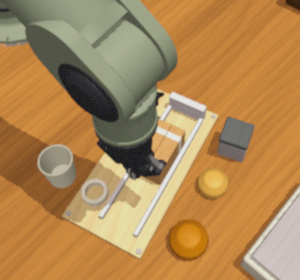

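View pics/side1.png

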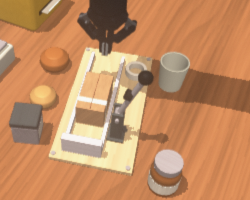

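The side view shows the shut fingers behind the carton, over the lane. The carton and lever have not moved. Next I lower the fingers.

Emit:
arm_command([
  {"rx":0,"ry":0,"rz":0,"x":0.3,"y":2.5,"z":-0.3,"gripper":-1},
  {"rx":0,"ry":0,"rz":0,"x":0.3,"y":5,"z":-0.3,"gripper":-1},
  {"rx":0,"ry":0,"rz":0,"x":0.3,"y":6,"z":-0.3,"gripper":-1},
  {"rx":0,"ry":0,"rz":0,"x":0.3,"y":6,"z":-0.3,"gripper":-1},
  {"rx":0,"ry":0,"rz":0,"x":0.3,"y":6,"z":-0.3,"gripper":-1},
])

```text
clock: 3.22
position: [0.6251, -0.1714, 0.0417]
tool_rot: [-1.572, -0.001, 0.245]
force: [0.4, 0.6, 0.5]
grip_width: 0.0001
```

Run:
```python
from h import *
go(0,-.01,.035)
im,d=bot.grab_frame('side'); save('side2',cv2.resize(im[80:280,200:420],None,fx=2.5,fy=2.5))
im,d=bot.grab_frame('wrist'); save('wrist2',im)
```

```text
t 3.22 jig now [ 0.0018 -0.0952  0.0417] F [0.4 0.6 0.5] w 0.0
shift cm [-0.23  0.66  8.52] turn [ 0.001 -0.006  0.001]
```

View pics/side2.png

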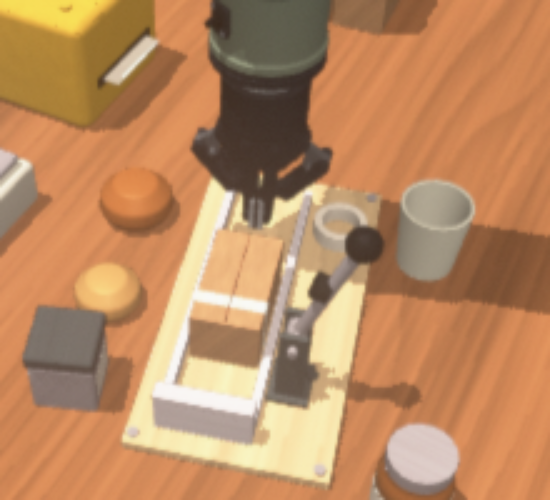

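View pics/wrist2.png

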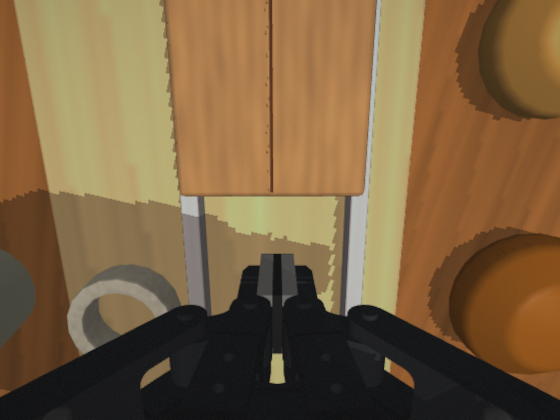

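The wrist view shows the fingers (280,275) centred between the guides, behind the carton's rear edge at row 193. The tape, roll and cup are clear of the gripper. Next I push slowly.

Emit:
arm_command([
  {"rx":0,"ry":0,"rz":0,"x":-0.1,"y":0.7,"z":1,"gripper":-1},
  {"rx":0,"ry":0,"rz":0,"x":-0.2,"y":0.7,"z":2,"gripper":-1},
  {"rx":0,"ry":0,"rz":0,"x":-0.2,"y":0.7,"z":2.7,"gripper":-1},
  {"rx":0,"ry":0,"rz":0,"x":-0.2,"y":0.7,"z":3.4,"gripper":-1},
  {"rx":0,"ry":0,"rz":0,"x":-0.2,"y":0.7,"z":4.1,"gripper":-1},
])

```text
clock: 3.73
position: [0.6127, -0.1303, 0.0332]
tool_rot: [-1.571, -0.0, 0.247]
force: [1.0, -1.8, 0.3]
grip_width: 0.0002
```

Run:
```python
from h import *
go(0,-.01,.035)
```

```text
t 3.73 jig now [-0.     -0.0523  0.0332] F [ 1.  -1.8  0.3] w 0.0
shift cm [-0.02 -0.18  4.23] turn [ 0.    -0.005  0.   ]
```

Emit:
arm_command([
  {"rx":0,"ry":0,"rz":0,"x":0,"y":0,"z":0.7,"gripper":-1},
  {"rx":0,"ry":0,"rz":0,"x":0,"y":0,"z":1.4,"gripper":-1},
  {"rx":0,"ry":0,"rz":0,"x":0,"y":0,"z":2.1,"gripper":-1},
  {"rx":0,"ry":0,"rz":0,"x":0,"y":0,"z":2.8,"gripper":-1},
  {"rx":0,"ry":0,"rz":0,"x":0,"y":0,"z":3.4,"gripper":-1},
])

```text
clock: 4.15
position: [0.6044, -0.0976, 0.0331]
tool_rot: [-1.571, -0.0, 0.246]
force: [0.6, -2.6, 1.9]
grip_width: 0.0001
```

Run:
```python
from h import *
go(0,-.01,.035)
```

```text
t 4.15 jig now [ 0.     -0.0186  0.0331] F [ 0.6 -2.6  1.9] w 0.0
shift cm [-0.01 -0.19  0.86] turn [ 0.    -0.005  0.   ]
```

Expected contact with the stop is at TCP y ≈ -6 mm, so I continue in 2 to 3 mm steps.

Emit:
arm_command([
  {"rx":0,"ry":0,"rz":0,"x":0,"y":0,"z":0.4,"gripper":-1},
  {"rx":0,"ry":0,"rz":0,"x":0,"y":0,"z":0.7,"gripper":-1},
  {"rx":0,"ry":0,"rz":0,"x":0,"y":0,"z":0.9,"gripper":-1},
  {"rx":0,"ry":0,"rz":0,"x":0,"y":0,"z":1.0,"gripper":-1},
  {"rx":0,"ry":0,"rz":0,"x":0,"y":0,"z":1.1,"gripper":-1},
])

```text
clock: 4.57
position: [0.6018, -0.0878, 0.0329]
tool_rot: [-1.571, -0.0, 0.246]
force: [-0.2, -3.1, 2.4]
grip_width: 0.0004
```

Run:
```python
from h import *
go(0,-.01,.035)
```

```text
t 4.57 jig now [-0.     -0.0085  0.0329] F [-0.2 -3.1  2.4] w 0.0
shift cm [ 0.   -0.21 -0.15] turn [ 0.    -0.006  0.   ]
```

Emit:
arm_command([
  {"rx":0,"ry":0,"rz":0,"x":0,"y":0,"z":0.15,"gripper":-1},
  {"rx":0,"ry":0,"rz":0,"x":0,"y":0,"z":0.25,"gripper":-1},
  {"rx":0,"ry":0,"rz":0,"x":0,"y":0,"z":0.3,"gripper":-1},
])

```text
clock: 4.82
position: [0.601, -0.0847, 0.033]
tool_rot: [-1.571, -0.0, 0.246]
force: [0.7, -2.1, 2.9]
grip_width: -0.0001
```

Run:
```python
from h import *
go(0,-.01,.035)
im,d=bot.grab_frame('side'); save('side3',cv2.resize(im[130:280,220:400],None,fx=3,fy=3,interpolation=2))
```

```text
t 4.82 jig now [ 0.     -0.0052  0.033 ] F [ 0.7 -2.1  2.9] w -0.0
shift cm [-0.   -0.2  -0.48] turn [-0.    -0.005  0.   ]
```

View pics/side3.png

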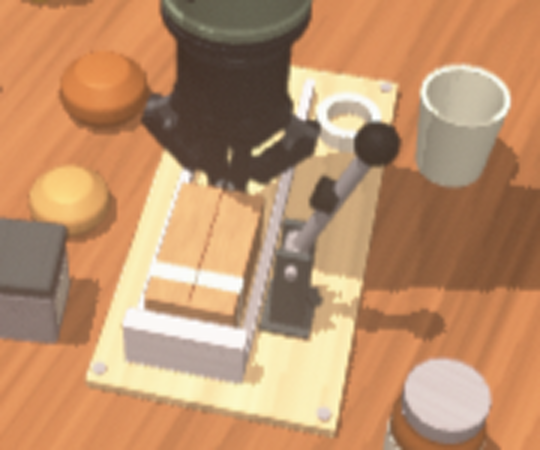

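The side view shows the carton's front edge almost at the stop, around (200,320). The force is still only friction, so I go on in small steps.

Emit:
arm_command([
  {"rx":0,"ry":0,"rz":0,"x":0,"y":0,"z":0.1,"gripper":-1},
  {"rx":0,"ry":0,"rz":0,"x":0,"y":0,"z":0.2,"gripper":-1},
])

```text
clock: 5.03
position: [0.6005, -0.0829, 0.0329]
tool_rot: [-1.571, 0.0, 0.246]
force: [0.1, -1.6, 2.8]
grip_width: -0.0002
```

Emit:
arm_command([
  {"rx":0,"ry":0,"rz":0,"x":0,"y":0,"z":0.1,"gripper":-1},
  {"rx":0,"ry":0,"rz":0,"x":0,"y":0,"z":0.15,"gripper":-1},
])

```text
clock: 5.2
position: [0.6006, -0.0822, 0.033]
tool_rot: [-1.572, -0.001, 0.245]
force: [3.2, -9.3, 0.8]
grip_width: 0.0002
```

Run:
```python
from h import *
go(0,-.01,.035)
```

```text
t 5.2 jig now [ 0.0002 -0.0027  0.033 ] F [ 3.2 -9.3  0.8] w 0.0
shift cm [-0.02 -0.2  -0.73] turn [ 0.001 -0.006  0.001]
```

Emit:
arm_command([
  {"rx":0,"ry":0,"rz":0,"x":0,"y":0,"z":0.05,"gripper":-1},
  {"rx":0,"ry":0,"rz":0,"x":0,"y":0,"z":0.05,"gripper":-1},
])

```text
clock: 5.37
position: [0.6006, -0.0822, 0.0331]
tool_rot: [-1.573, -0.001, 0.245]
force: [4.8, -9.7, -0.6]
grip_width: -0.0003
```

Run:
```python
from h import *
go(0,-.03,.035)
```

```text
t 5.37 jig now [ 0.0003 -0.0028  0.0331] F [ 4.8 -9.7 -0.6] w -0.0
shift cm [-0.01 -0.19 -2.72] turn [ 0.002 -0.006  0.001]
```

The TCP no longer advances at about 10 N, so the carton is against the stop. I back off, rise and look.

Emit:
arm_command([
  {"rx":0,"ry":0,"rz":0,"x":0,"y":0,"z":-0.7,"gripper":-1},
  {"rx":0,"ry":0,"rz":0,"x":0,"y":0,"z":-2.5,"gripper":-1},
  {"rx":0,"ry":0,"rz":0,"x":0,"y":-1,"z":-4,"gripper":-1},
  {"rx":0,"ry":0,"rz":0,"x":0,"y":-5,"z":-5,"gripper":-1},
  {"rx":0,"ry":0,"rz":0,"x":0,"y":-9,"z":-5,"gripper":-1},
])

```text
clock: 5.78
position: [0.611, -0.1313, 0.1223]
tool_rot: [-1.569, 0.004, 0.244]
force: [1.2, 0.2, 0.5]
grip_width: -0.0005
```

Run:
```python
from h import *
np.set_printoptions(precision=4,suppress=True)
for c in ['side','wrist']:
    o=bot.observe(); im,d=bot.grab_frame(c); save(c+'4',im)
    W=cloud(c,d,o).reshape(-1,3); W=W[np.isfinite(W[:,0])]
    q=np.c_[(W[:,:2]-O)@ex,(W[:,:2]-O)@ey,W[:,2]]
    T=q[(abs(q[:,2]-.067)<.0035)&(abs(q[:,0])<.045)&(q[:,1]>0.0)&(q[:,1]<.13)]
    print(c,len(T),cv2.minAreaRect((T[:,:2]*1000).astype(np.float32)),np.percentile(T,[1,99],axis=0))
    S=q[(abs(q[:,2]-.057)<.003)&(abs(q[:,0])<.06)&(q[:,1]>.08)&(q[:,1]<.15)]
    if len(S): print(' stop',len(S),np.percentile(S,[2,50,98],axis=0))
im,d=bot.grab_frame('side'); save('side4z',cv2.resize(im[130:280,220:400],None,fx=3,fy=3,interpolation=2))
go(0,-.06,.23)
```

```text
side 1231 ((1.149271011352539, 64.86742401123047), (111.45303344726562, 62.262550354003906), 89.61506652832031) [[-0.0293  0.0114  0.064 ]
 [ 0.0316  0.1194  0.0694]]
 stop 343 [[-0.0514  0.0825  0.0544]
 [-0.0009  0.1271  0.0569]
 [ 0.0405  0.136   0.0596]]
wrist 13886 ((1.9279308319091797, 37.7313232421875), (58.419525146484375, 62.326908111572266), 89.85958862304688) [[-0.0282  0.0092  0.0655]
 [ 0.0321  0.0662  0.0689]]
t 5.93 jig now [ 0.001  -0.0517  0.1257] F [-1.  -0.5 -1.2] w 0.0
shift cm [ -0.06 -10.43  -0.84] turn [ 0.001 -0.006  0.004]
```

View pics/side4z.png

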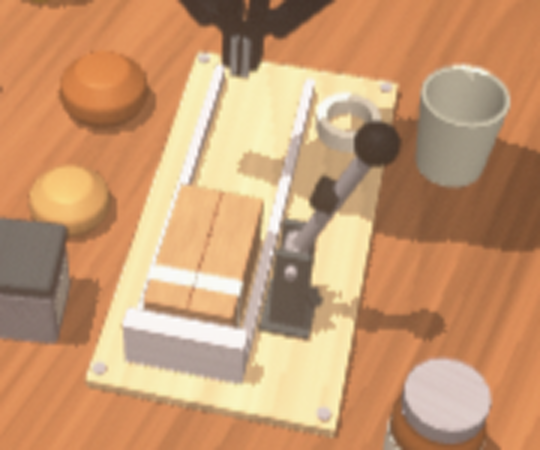

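View pics/wrist4.png

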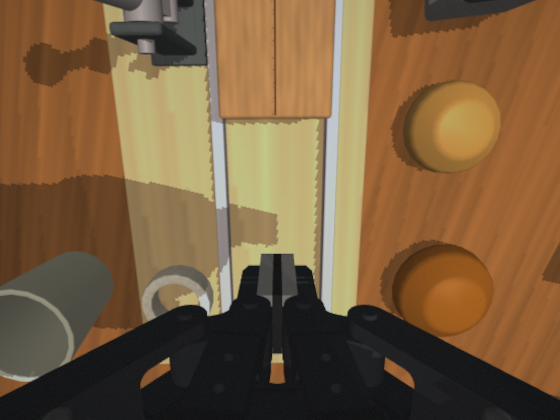

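The carton sits against the stop in the side view, edge at (190,310), with the lever still open and everything else in place. Next the arm rises and goes round to the lever's outer side.

Emit:
arm_command([
  {"rx":0,"ry":0,"rz":0,"x":0,"y":-4,"z":0,"gripper":-1},
  {"rx":0,"ry":0,"rz":0,"x":-3,"y":-7,"z":0,"gripper":-1},
  {"rx":0,"ry":0,"rz":0,"x":-7,"y":-9,"z":0,"gripper":-1},
  {"rx":0,"ry":0,"rz":0,"x":-11,"y":-9,"z":0,"gripper":-1},
  {"rx":0,"ry":0,"rz":0,"x":-15,"y":-9,"z":0,"gripper":-1},
])

```text
clock: 6.35
position: [0.4652, -0.1656, 0.213]
tool_rot: [-1.571, -0.0, 0.247]
force: [0.2, -0.5, 1.2]
grip_width: -0.0002
```

Run:
```python
from h import *
go(-.155,.063,.185)
```

```text
t 6.35 jig now [-0.1517 -0.0498  0.213 ] F [ 0.2 -0.5  1.2] w -0.0
shift cm [-0.38  2.8  11.28] turn [-0.    -0.005  0.   ]
```

Emit:
arm_command([
  {"rx":0,"ry":0,"rz":0,"x":-0.4,"y":0,"z":3.5,"gripper":-1},
  {"rx":0,"ry":0,"rz":0,"x":-0.4,"y":0,"z":7,"gripper":-1},
  {"rx":0,"ry":0,"rz":0,"x":-0.4,"y":1,"z":10,"gripper":-1},
  {"rx":0,"ry":0,"rz":0,"x":-0.4,"y":2.5,"z":11.3,"gripper":-1},
  {"rx":0,"ry":0,"rz":0,"x":-0.4,"y":2.5,"z":11.3,"gripper":-1},
])

```text
clock: 6.77
position: [0.4334, -0.0543, 0.1859]
tool_rot: [-1.569, 0.003, 0.25]
force: [-0.4, -0.2, 0.2]
grip_width: 0.0002
```

Run:
```python
from h import *
go(-.125,.063,.185)
for c in ['side','wrist']:
    im,d=bot.grab_frame(c); save(c+'5',im if c=='wrist' else cv2.resize(im[100:280,220:420],None,fx=3,fy=3,interpolation=2))
```

```text
t 6.77 jig now [-0.1547  0.0658  0.1859] F [-0.4 -0.2  0.2] w 0.0
shift cm [ 2.98  0.08 -0.28] turn [-0.002 -0.001 -0.003]
```

View pics/side5.png

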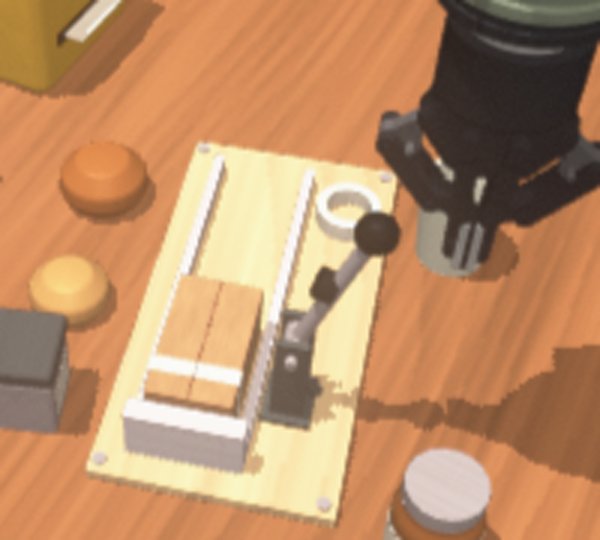

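View pics/wrist5.png

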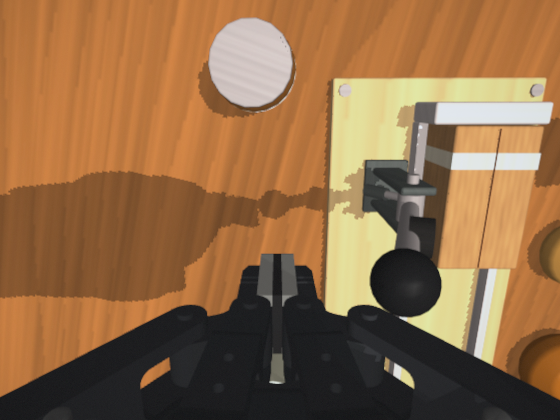

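The wrist view shows the knob at (405,283), beside the fingertips at (277,275), and the side view shows the knuckles well above the knob. I push in +x.

Emit:
arm_command([
  {"rx":0,"ry":0,"rz":0,"x":1,"y":0,"z":-0.3,"gripper":-1},
  {"rx":0,"ry":0,"rz":0,"x":2,"y":0,"z":-0.3,"gripper":-1},
  {"rx":0,"ry":0,"rz":0,"x":3,"y":0,"z":-0.3,"gripper":-1},
  {"rx":0,"ry":0,"rz":0,"x":4,"y":0,"z":-0.3,"gripper":-1},
  {"rx":0,"ry":0,"rz":0,"x":5,"y":0,"z":-0.3,"gripper":-1},
])

```text
clock: 7.28
position: [0.4858, -0.0484, 0.1881]
tool_rot: [-1.571, 0.001, 0.245]
force: [-3.9, -0.9, 3.6]
grip_width: 0.0003
```

Run:
```python
from h import *
go(-.045,.063,.185)
im,d=bot.grab_frame('side'); save('side6',cv2.resize(im[100:280,220:420],None,fx=3,fy=3,interpolation=2))
```

```text
t 7.28 jig now [-0.1026  0.0585  0.1881] F [-3.9 -0.9  3.6] w 0.0
shift cm [5.75 0.31 0.49] turn [ 0.    -0.007 -0.001]
```

View pics/side6.png

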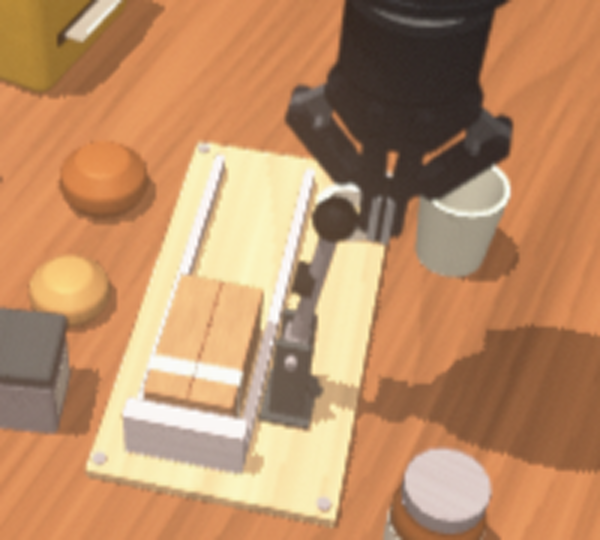

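The lever follows: the knob is now at (335,217) against the finger, nearly upright, at about 4 N. I continue.

Emit:
arm_command([
  {"rx":0,"ry":0,"rz":0,"x":1,"y":0.2,"z":0.4,"gripper":-1},
  {"rx":0,"ry":0,"rz":0,"x":2,"y":0.2,"z":0.4,"gripper":-1},
  {"rx":0,"ry":0,"rz":0,"x":3,"y":0.2,"z":0.4,"gripper":-1},
  {"rx":0,"ry":0,"rz":0,"x":4,"y":0.2,"z":0.4,"gripper":-1},
  {"rx":0,"ry":0,"rz":0,"x":5,"y":0.2,"z":0.4,"gripper":-1},
])

```text
clock: 7.75
position: [0.5332, -0.0318, 0.1859]
tool_rot: [-1.571, 0.0, 0.246]
force: [-1.5, -0.4, -0.3]
grip_width: -0.0001
```

Run:
```python
from h import *
go(-.045,.063,.185)
im,d=bot.grab_frame('side'); save('side7',cv2.resize(im[100:280,220:420],None,fx=3,fy=3,interpolation=2))
```

```text
t 7.75 jig now [-0.0525  0.0629  0.1859] F [-1.5 -0.4 -0.3] w -0.0
shift cm [0.75 0.09 0.02] turn [-0.    -0.005 -0.   ]
```

View pics/side7.png

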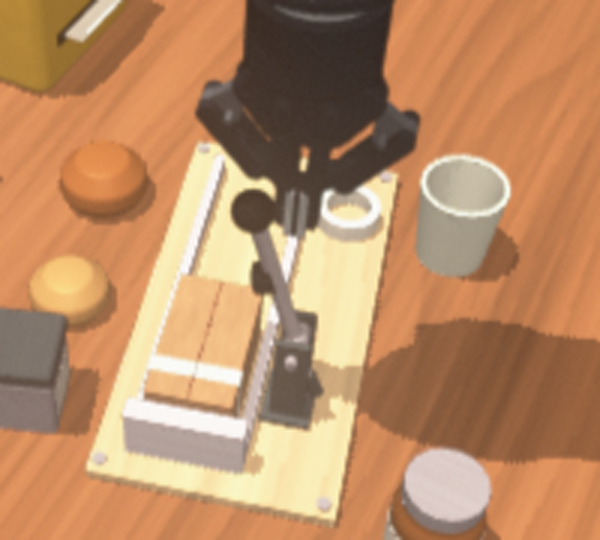

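The lever has passed upright, knob at (255,210), and is just leaving the finger. I make one short extra push, then retreat.

Emit:
arm_command([
  {"rx":0,"ry":0,"rz":0,"x":0.8,"y":0,"z":0,"gripper":-1},
  {"rx":0,"ry":0,"rz":0,"x":1.4,"y":0,"z":0,"gripper":-1},
  {"rx":0,"ry":0,"rz":0,"x":1.4,"y":0,"z":0,"gripper":-1},
])

```text
clock: 8.05
position: [0.5469, -0.0281, 0.186]
tool_rot: [-1.571, -0.001, 0.246]
force: [-0.4, 0.5, -1.2]
grip_width: 0.0001
```

Emit:
arm_command([
  {"rx":0,"ry":0,"rz":0,"x":-1,"y":-1,"z":0,"gripper":-1},
  {"rx":0,"ry":0,"rz":0,"x":-3,"y":-3,"z":-2,"gripper":-1},
  {"rx":0,"ry":0,"rz":0,"x":-6,"y":-5,"z":-5,"gripper":-1},
  {"rx":0,"ry":0,"rz":0,"x":-9,"y":-6,"z":-8,"gripper":-1},
  {"rx":0,"ry":0,"rz":0,"x":-10,"y":-6,"z":-10,"gripper":-1},
])

```text
clock: 8.47
position: [0.4713, -0.1522, 0.2479]
tool_rot: [-1.573, -0.001, 0.245]
force: [0.5, -0.9, -0.7]
grip_width: -0.0
```

Emit:
arm_command([
  {"rx":0,"ry":0,"rz":0,"x":0,"y":0,"z":-2,"gripper":-1},
  {"rx":0,"ry":0,"rz":0,"x":0,"y":0,"z":-4,"gripper":-1},
  {"rx":0,"ry":0,"rz":0,"x":0,"y":0,"z":-5,"gripper":-1},
  {"rx":0,"ry":0,"rz":0,"x":0,"y":0,"z":-5,"gripper":-1},
  {"rx":0,"ry":0,"rz":0,"x":0,"y":0,"z":-5,"gripper":-1},
])

```text
clock: 8.88
position: [0.4852, -0.1978, 0.2457]
tool_rot: [-1.57, 0.0, 0.246]
force: [-0.4, -0.3, 0.1]
grip_width: 0.0001
```

Run:
```python
from h import *
np.set_printoptions(precision=4,suppress=True)
go(0,0,.2)
for c in ['side','scene']:
    im,d=bot.grab_frame(c); save(c+'8',cv2.resize(im[100:280,220:420],None,fx=3,fy=3,interpolation=2) if c=='side' else im)
    W=cloud(c,d)
    old=np.load(c+'0.npy') ; W0=cloud(c,old)
    for n in ['jar','cup','tin','roll','bun','tape']:
        r=bot.masks_of(n,c)
        if r: m=r[0]['mask']; print(c,n,round(r[0]['p'],2),np.nanmedian(W[m],0),'before same px',np.nanmedian(W0[m],0))
    W=W.reshape(-1,3); W=W[np.isfinite(W[:,0])]
    q=np.c_[(W[:,:2]-O)@ex,(W[:,:2]-O)@ey,W[:,2]]
    Kn=q[(abs(q[:,0]-.06)<.03)&(abs(q[:,1]-.06)<.03)&(q[:,2]>.074)]
    print(c,'knob?',len(Kn), np.percentile(Kn,[2,50,98],axis=0) if len(Kn) else '')
    T=q[(abs(q[:,2]-.067)<.0035)&(abs(q[:,0])<.033)&(q[:,1]>0.0)&(q[:,1]<.13)]
    print(' carton',len(T),cv2.minAreaRect((T[:,:2]*1000).astype(np.float32)))
```

```text
t 8.88 jig now [-0.1403 -0.086   0.2457] F [-0.4 -0.3  0.1] w 0.0
shift cm [13.98  4.58  8.67] turn [-0.001 -0.005 -0.   ]
side jar 0.69 [0.3929 0.0494 0.0664] before same px [0.393  0.0496 0.0658]
side cup 0.86 [ 0.4743 -0.2215  0.0523] before same px [ 0.4743 -0.2215  0.0521]
side tin 0.8 [0.6892 0.0647 0.0675] before same px [0.6894 0.0648 0.0676]
side roll 0.61 [ 0.7476 -0.1528  0.0323] before same px [ 0.7472 -0.1526  0.0323]
side bun 0.87 [ 0.7104 -0.0399  0.0293] before same px [ 0.71   -0.0402  0.0289]
side tape 0.74 [ 0.5862 -0.0114  0.0848] before same px [ 0.5933 -0.0362  0.0577]
side knob? 179 [[0.0315 0.0584 0.0763]
 [0.0534 0.0699 0.0864]
 [0.0695 0.0784 0.0943]]
 carton 1021 ((0.9527378082275391, 65.40966796875), (112.90316772460938, 62.4592170715332), 89.28651428222656)
scene jar 0.69 [0.4076 0.0177 0.063 ] before same px [0.4135 0.0056 0.0848]
scene cup 0.83 [ 0.4626 -0.2393  0.0475] before same px [ 0.4628 -0.2396  0.0476]
scene tin 0.86 [0.7014 0.0308 0.0692] before same px [0.7015 0.0309 0.0694]
scene roll 0.87 [ 0.7598 -0.1775  0.0372] before same px [ 0.7598 -0.1773  0.0372]
scene bun 0.72 [ 0.722  -0.0586  0.0305] before same px [ 0.7219 -0.0586  0.0309]
scene tape 0.88 [ 0.5627 -0.224   0.0291] before same px [ 0.5626 -0.2242  0.0297]
scene knob? 194 [[0.0315 0.0484 0.0774]
 [0.0562 0.0574 0.0878]
 [0.0703 0.0705 0.0954]]
 carton 1152 ((0.2858905792236328, 61.34786605834961), (62.59697723388672, 110.796630859375), 0.04728127643465996)
```

View pics/side8.png

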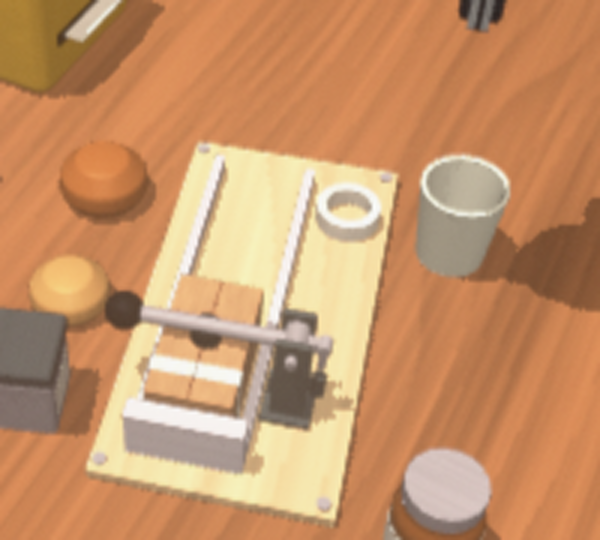

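View pics/scene8.png

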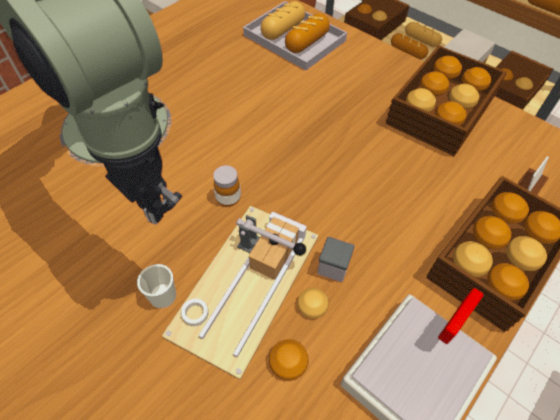

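Emit:
arm_command([
  {"rx":0,"ry":0,"rz":0,"x":0,"y":0,"z":0,"gripper":-1},
  {"rx":0,"ry":0,"rz":0,"x":0,"y":0,"z":0,"gripper":-1},
  {"rx":0,"ry":0,"rz":0,"x":0,"y":0,"z":0,"gripper":-1},
  {"rx":0,"ry":0,"rz":0,"x":0,"y":0,"z":0,"gripper":-1},
  {"rx":0,"ry":0,"rz":0,"x":0,"y":0,"z":0,"gripper":-1},
])

```text
clock: 10.0
position: [0.4853, -0.1984, 0.2459]
tool_rot: [-1.571, 0.0, 0.246]
force: [0.2, -0.5, 0.7]
grip_width: -0.0001
```

Run:
```python
from h import *
np.set_printoptions(precision=4,suppress=True)
go(0,0,.2)
for c in ['side','scene']:
    im,d=bot.grab_frame(c); W=cloud(c,d).reshape(-1,3); W=W[np.isfinite(W[:,0])]
    q=np.c_[(W[:,:2]-O)@ex,(W[:,:2]-O)@ey,W[:,2]]
    Kn=q[(abs(q[:,0]-.06)<.03)&(abs(q[:,1]-.06)<.03)&(q[:,2]>.074)]
    T=q[(abs(q[:,2]-.067)<.0035)&(abs(q[:,0])<.033)&(q[:,1]>0.0)&(q[:,1]<.13)]
    for xs in(-.025,-.005,.015,.028):
        s=q[abs(q[:,0]-xs)<.004]; top=s[(abs(s[:,2]-.067)<.003)&(s[:,1]<.13)&(s[:,1]>.0)][:,1]; st=s[(abs(s[:,2]-.057)<.0025)&(s[:,1]>.1)&(s[:,1]<.16)][:,1]
        print(c,xs,'carton y',top.min(),top.max(),'stop y',st.min(),st.max())
    print(np.percentile(Kn,98,axis=0))
print(bot.job_done())
```

```text
t 10.0 jig now [-0.1404 -0.0866  0.2459] F [ 0.2 -0.5  0.7] w -0.0
shift cm [13.99  4.59  8.73] turn [-0.    -0.005 -0.   ]
side -0.025 carton y 0.010910382424180213 0.11856857152833046 stop y 0.11865675446122652 0.1373493752346449
side -0.005 carton y 0.009022331228243327 0.11985251716968683 stop y 0.11735514506312113 0.13520604240675416
side 0.015 carton y 0.01060609342935733 0.11953307691169116 stop y 0.11898654111072633 0.13701977205542584
side 0.028 carton y 0.01227202712989336 0.12013387001221973 stop y 0.11882997277022514 0.13757584272252413
[0.0697 0.0786 0.0941]
scene -0.025 carton y 0.006895524869145242 0.11589645921477706 stop y 0.12114446031957972 0.1317070647263315
scene -0.005 carton y 0.006883374877916882 0.11569575530026904 stop y 0.12162812746996425 0.1319875463809075
scene 0.015 carton y 0.006603369121472654 0.11601636607434149 stop y 0.12254489100449163 0.1317803024271294
scene 0.028 carton y 0.007015975696581752 0.11587871326000827 stop y 0.10118642298532604 0.13242272498667823
[0.07   0.0696 0.0956]
the job is handed in; nothing more can be done
None
```

The job is handed in at about 10 s on the robot's clock: the carton is flush against the end stop and the lever is snapped down on it. It gives no verdict, so this rests on my own checks.

- **Push:** I pushed the carton about 62 mm along the lane with the shut fingertips. The fingertips then stopped advancing and the force rose from about 3 N to about 10 N.
- **Lever:** After backing off, I went round to its outer side and pushed the knob over at about 4 N. It passed its centre, snapped down by itself, and I drew the arm away.
- **Flush check:** The side camera shows the carton's front edge within about 2 mm of the stop's face, with no gap. The scene camera cannot show this, because the taller carton hides the face from it. The two cameras differ by about 4 mm along the lane, which is roughly their calibration error.
- **Lever check:** The bar is level, with the top of the knob at 94–96 mm, so its centre is about 80 mm up as expected. The foot is on the carton.
- **Other things:** The cup, tin, roll, bun and tape measured within 1 mm of where they were, and so did the jar from the side camera. Two readings did not count: the scene camera's view of the jar had been partly covered by the open lever at the start, and the side camera's network mistook the lever for the tape.

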